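Fit the orange cone on the citrus juicer and hold the start spring down

ROBOT

A 6-joint arm with a two-finger parallel gripper is mounted at the origin on the work surface. World frame = base frame: x ahead of the robot, y to its left, z up, the work surface at z = 0. Lengths are in mm, angles in rad, forces in N, time in s.
With the tool pointing down it reaches from about 350 to 800 mm from the base axis. Payload 7.3 kg.
Tool frame: the origin (TCP) lies between the finger pads; the fingertips stand 19 mm ahead of it and the grasp point (between the pads) is the TCP; z points along the fingers, x is the direction in which the jaws open and shut, and the axes are right-handed (so a half turn about z gives the same grasp; the last joint's range is limited). The gripper opens to 85 mm and grips with 20 to 120 N. Pads are 22 mm wide; open, the fingers measure 114 mm over their backs; the gripper's body (76 mm by 85 mm) begins 54 mm behind the grasp point. The pads swing forward as they close: fully open they stand 13 mm farther back than shut.
Start: joints at [1.163, 0.342, 1.524, -0, 1.275, -0.146], TCP at [135.864, 507.133, 250.322] pointing down, gripper open.
Joint ranges: [-2.53, 2.53], [-0.77, 2.02], [0.04, 2.7], [-1, 4.14], [0.28, 2.66], [-3.11, 3.11]. Speed limits (rad/s): [2.57, 2.57, 3.14, 3.14, 3.14, 3.14].

INTERFACE

Orientations are given as a rotation vector (axis times angle).
In Python, from plant import env gives the robot as it stands.
- The arm moves only by the shell command python3 -m pendant 'ROWS' [FORCE]. ROWS is JSON, a list of rows, each a list of 3 entries, a list of its own where there are three numbers: the shift along the world's x, y, z in m, then the turn about the world's z in rad, then the opening, from 0 (shut) to 1 (fully open). In form: [[[dx, dy, dz], yaw, gripper], ...]. A call has 1 to 5 rows; each row shifts and turns the pose as measured when the row begins; what a row does not reach is not made up. A row lasts 1/10 s, in which the tool goes at most 50 mm and 8.59 degrees, less where a joint would pass 70% of its speed; a pose out of reach is approached as far as the arm can. A call is refused whole if a number of a shift passes 0.05 or a number of a turn 0.15, either way. A call with a gripper value outside its range is refused whole. The fingers move at their own pace and stop on an object; FORCE is the grip in N (left out, the last holds). Time passes only in rows, so rows that do not move let the fingers close. It gives the time, the measured TCP pose, the force and the opening at its end, in the units of the state.
- env.observe(): the state, without advancing time (a new reading comes with each control period).
- env.grab_frame(name): name is "scene" or "top"; returns a dict with "pixels" (480x640x3 uint8, red, green, blue), "camera_matrix" (3x3 intrinsics, pixels), "D" ([k1, k2, p1, p2, k3] as OpenCV has them; the pictures are not rectified), "camera_from_world" (4x4, takes a point from world to camera coordinates). Camera axes: x right, y down, z forward; pixel columns grow to the right and rows downward; lengths in mm; the calibration is good to about 2 mm. A picture is of the moment at which its call begins. There is no depth.
- env.finish_job(): hands the job in, once; it reports no verdict.
Trained networks look in the newest picture that a camera, given by its name, has taken for a name from the list of things; names that differ only in an ending like _2 or _b are one class to them, and where a whole thing is asked for, a point or a joint stands for the part that bears it (a point fixed in the world has none). Each returns a list of dicts, best first, with "p" (0 to 1); they miss things now and then, are a little off and sometimes report something else, mostly with a low value. They report only what shows in the picture. A call takes as long as a camera call. They do not tell look-alikes from the thing itself.
- env.boxes_of(camera, target): "at" ([x, y, z] in mm, in the coordinates of the camera as it stood for that picture, good to about 4 mm: the middle of the surface that is visible of it).
- env.masks_of(camera, target): "mask" (480x640 bool, what is visible of it).
- env.place_of(camera, target): "at" ([x, y, z] in mm, in the coordinates of the camera as it stood for that picture, good to about 4 mm: a listed point, or the origin of a listed thing).
The state is a dict: "t": time; "joints": joint angles; "joint_vel": joint speeds; "joint_torque": joint torques, N m; "eef_pos": TCP position; "orientation": TCP orientation; "force": force on the tool from outside, world axes, zero at the start; "wrist_torque": the same for the moment, N m; "gripper_width": opening from 0.0 (shut) to 1.0 (fully open).
Only numpy, scipy, OpenCV 4.12 (cv2) and the standard library are available. Lean on these libraries where they do the work, as an engineer would, in place of code of your own. Each camera call takes 0.05 s, during which the arm holds its last target. There are 200 camera calls.

TASK

Get the fruit stall's unplugged citrus juicer ready: take the larger of the two ribbed juicing cones out of the parts tray, set it on the spindle in the juicer's bowl and turn it until the splines mesh and it slides fully home. Then press it down, as one would press an orange half, until the spring-loaded spindle is at the bottom of its start travel, and finish while still holding the cone and keeping it pressed down there. Leave everything else where it is.

Things in the scene. Friction and masses are not known exactly. Their poses are not given: they have to be found in the camera images.
- cone: The larger juicing cone, white plastic, about 90 g, 66 mm high, upright in one of the tray's compartments. Flange at the bottom 62 mm across, 4 mm thick. Origin: centre of its underside; z up. Its x and y point at the four long ribs, which run up to the point; four short ribs between them stop half way up. In the underside is a splined socket (see cone_socket).
- cone_grip (a point): Where to grip the larger cone: on its axis, 25 mm above its underside. Here eight upright ribs of 2.5 mm radius, every 45 degrees, run straight from 7 to 40 mm above the underside: 50 mm across over opposite ribs, 46.6 mm when flat pads lie on two neighbouring ribs each. Axes as the cone's.
- cone_socket (a point): Mouth of the larger cone's socket, at the centre of its underside: a bore 25 mm across, 26 mm deep, with four keys 5 mm wide that begin at the mouth and leave a clear circle of 15 mm. The grooves between the keys lie along the cone's +-x and +-y, under the long ribs.
- small_cone: The smaller cone of the same white plastic (for limes), 46 mm high, flange 50 mm across, 38 mm across the ribs; origin at the centre of its underside. Not wanted: it stays in the tray.
- strainer: Spare strainer, a white plastic dish 84 mm across and 22 mm high, in the remaining compartment; origin at the centre of its underside. Not wanted.
- tray: Black plastic parts tray, fixed, 132 mm (its x) by 384 mm (its y) and 30 mm high; walls and floor 4 mm; three compartments in a row along its y, centred 127 mm apart, about 124 mm square inside; which part is in which compartment varies. Origin: centre of its underside, on the table.
- juicer: Citrus juicer, fixed, 176 mm across at the foot. Origin: centre of its underside, on the table; its spout points along its -x. On top a steel bowl, 142 mm across inside at the rim, its rim 181 mm and its floor 147 mm above the table; the spindle stands in the middle. It is on the robot's left and the tray on the right, or the other way round.
- drive: The juicer's upright grey spindle. Origin: on its axis, top of its shoulder (30 mm across), where the cone's underside comes to rest, 160 mm above the table when not pressed. Four splines, 5 mm wide, 20 mm across over opposite ones, 14 mm high, lie along its +-x and +-y. Its angle varies; the geared motor resists turning with 0.3 N m.
- nose (a point): Top of the spindle's plain round nose (12 mm across), 23 mm above the shoulder, axes as the spindle's. It enters the cone's socket first; the splines enter the grooves when the cone's x is parallel or square to the spindle's x within about 0.12 rad. Not meshed, the cone stands 14 mm too high.
- plunger (a joint): How far the spindle is pressed down on its start spring, m: 0 free, 0.006 at the bottom stop. It gives from about 4 N and needs about 13 N at the bottom; the cone rides down with it. A cone that is not meshed presses it down too.
- tumbler: Glass tumbler 62 mm across, 90 mm high, standing under the juicer's spout, 128 mm from the juicer's axis; origin at the centre of its underside. To be left alone.
- orange_half_a: Half orange, cut face up on the chopping board beyond the work area, 76 mm across, 38 mm high; origin at the centre of its underside. To be left alone.
- orange_half_b: Another such half orange on the board. To be left alone.
- jug: Clear juice jug with a handle, 92 mm across, 130 mm high, at the far side, left or right of the board; origin at the centre of its underside. To be left alone.
- pear: Pear standing upright, 72 mm across, 104 mm high, at the far side, on the other side of the board; origin at the centre of its underside. To be left alone.
Things that resemble listed ones, but are neither listed nor needed, are in the scene too. What is shaped like the cone but red or turquoise is not meant. Leave any blue or red look-alike of the juicer alone.

How it is judged (in metres and radians):
On the way, in this order (a step that is already met when the one before it is completed fails the run):
1. the larger cone is lifted clear of the tray in the gripper (z of cone in the frame of tray above 0.06 m and contact force between the fingers and cone above 1 N), for 0.1 s.
2. the cone is on the spindle with its splines meshed, fully down on the shoulder (z of cone in the frame of drive between -0.003 and 0.003 m and horizontal distance between cone and drive below 0.004 m and angle between cone's own z axis and vertical below 0.12 rad), for 0.1 s.
At the end, for the whole second after the job is handed in: The larger cone is home on the spindle (within 3 mm of the shoulder, axes within 4 mm, upright within 0.12 rad), the spindle is pressed at least 4.5 of its 6 mm, and the gripper holds it there at rest (over 2 N, under 20 mm/s). Nothing else has moved over 30 mm (all of step 2 and value of joint plunger above 0.0045 m and contact force between the fingers and cone above 2 N and linear speed of cone below 0.02 m/s); the arm keeps its last pose, push and grip.
It fails at once if another thing (small cone, strainer, tumbler, orange halves, jug, pear) is moved by more than 30 mm (distance of any of small_cone, strainer, tumbler, orange_half_a, orange_half_b, jug, pear from where it was at the start of the episode above 0.03 m).
It also fails if it takes over 51 s, if anything falls off the work surface, if the arm or the gripper's body presses on something with over 40 N, if the wrist force passes 120 N, or if a joint passes its speed limit or range.

## Working session

There is one attempt and no reset: what is moved stays moved. The work goes in short steps, Python scripts to look and compute and a shell command to move; the robot and the scene stay as the last step left them, time stands still between calls to the robot, and variables do not carry over. Pictures are saved under pics/ and viewed, about 8 in all and at most 12, crops included, and the job is handed in when it is done.

```bash
mkdir -p pics; cat > h.py <<'E'
from plant import env
import numpy as np, cv2
def grab(n,fn=None):
    f=env.grab_frame(n)
    if fn: cv2.imwrite('pics/'+fn,f["pixels"][:,:,::-1])
    return f
def w(f,p):
    return (np.linalg.inv(np.array(f["camera_from_world"]))@np.r_[p,1])[:3]
def px(f,P):
    T=np.array(f["camera_from_world"]);P=np.atleast_2d(np.array(P,float))
    q,_=cv2.projectPoints(P,cv2.Rodrigues(T[:3,:3])[0],T[:3,3],np.array(f["camera_matrix"]),np.array(f["D"]));return q[:,0]
def ray(f,uv,z):
    T=np.array(f["camera_from_world"]);u=cv2.undistortPoints(np.array(uv,float).reshape(-1,1,2),np.array(f["camera_matrix"]),np.array(f["D"]))[:,0]
    R=T[:3,:3];c=-R.T@T[:3,3];d=np.c_[u,np.ones(len(u))]@R
    return c+d*((z-c[2])/d[:,2])[:,None]
E
python3 - <<'E'
from h import *
print(env.observe())
for c in("scene","top"):
    f=grab(c,c+"0.png");T=np.array(f["camera_from_world"]);print(c,(-T[:3,:3].T@T[:3,3]).round(),np.array(f["camera_matrix"])[0,0])
    for n in("cone","cone_grip","small_cone","strainer","tray","juicer","drive","nose","tumbler"):
        r=env.place_of(c,n)
        for d in r[:3]: p=w(f,d["at"]);print(n,round(d["p"],2),p.round(),px(f,p)[0].round())
E
```

```text
{'t': 0.0, 'joints': array([ 1.16302291e+00,  3.42743169e-01,  1.52498596e+00, -3.20723629e-05,
        1.27540648e+00, -1.46020123e-01]), 'joint_vel': array([ 1.01499171e-03,  6.84506178e-05, -1.02968800e-03,  3.01299810e-04,
        3.71696286e-04,  1.54116700e-04]), 'joint_torque': array([-5.10026366e-04, -4.33671105e+01, -2.46007133e+01, -1.58451380e-04,
        7.92712119e-03,  2.65534528e-08]), 'eef_pos': array([135.70955909, 506.78326985, 249.62616515]), 'orientation': array([ 2.49172222e+00,  1.91207547e+00, -2.09303161e-03]), 'force': array([0.18162639, 0.04474346, 0.24660796]), 'wrist_torque': array([ 0.06867743,  0.01431842, -0.01460403]), 'gripper_width': 1.0053926071838672}
scene [1183. -882. 1205.] 550.6139297695872
cone 0.98 [ 359. -312.   -2.] [202. 305.]
cone 0.83 [ 507. -337.    4.] [234. 337.]
cone 0.78 [ 501. -492.    6.] [188. 377.]
cone_grip 0.8 [ 357. -310.   26.] [200. 297.]
cone_grip 0.71 [ 496. -493.   26.] [185. 372.]
cone_grip 0.7 [ 510. -337.   33.] [234. 331.]
small_cone 0.76 [ 527. -211.    2.] [272. 310.]
strainer 0.67 [548. -86.   4.] [306. 286.]
tray
[... 672 characters left out ...]
11. -336.   27.] [438. 270.]
cone_grip 0.56 [ 362. -310.   22.] [430. 325.]
small_cone 0.52 [ 529. -211.    3.] [391. 265.]
small_cone 0.38 [ 532. -214.    1.] [392. 264.]
strainer 0.74 [550. -86.  10.] [347. 258.]
strainer 0.48 [746. 237.  -3.] [234. 193.]
tray 0.67 [ 529. -213.    2.] [392. 265.]
juicer 0.76 [483. 202.   1.] [245. 284.]
juicer 0.67 [399. 443.  -1.] [159. 315.]
juicer 0.6 [682. 430.  -1.] [167. 216.]
drive 0.59 [403. 440. 157.] [140. 311.]
drive 0.44 [682. 435. 158.] [147. 203.]
drive 0.42 [477. 203. 159.] [235. 280.]
nose 0.58 [678. 434. 180.] [144. 202.]
nose 0.57 [480. 202. 182.] [234. 278.]
nose 0.49 [402. 441. 185.] [136. 311.]
tumbler 0.59 [352. 216.  -1.] [239. 331.]
```

```bash
python3 - <<'E'
import cv2
a=cv2.imread('pics/scene0.png');b=cv2.imread('pics/top0.png')
cv2.imwrite('pics/mix.png',cv2.resize(a,(800,600),interpolation=cv2.INTER_CUBIC))
c=cv2.resize(b[235:315,200:280],(400,400),interpolation=cv2.INTER_CUBIC);d=cv2.resize(b[230:310,397:477],(400,400),interpolation=cv2.INTER_CUBIC)
cv2.imwrite('pics/crops.png',cv2.hconcat([c,d]))
E
```

```text
(no output)
```

View pics/mix.png

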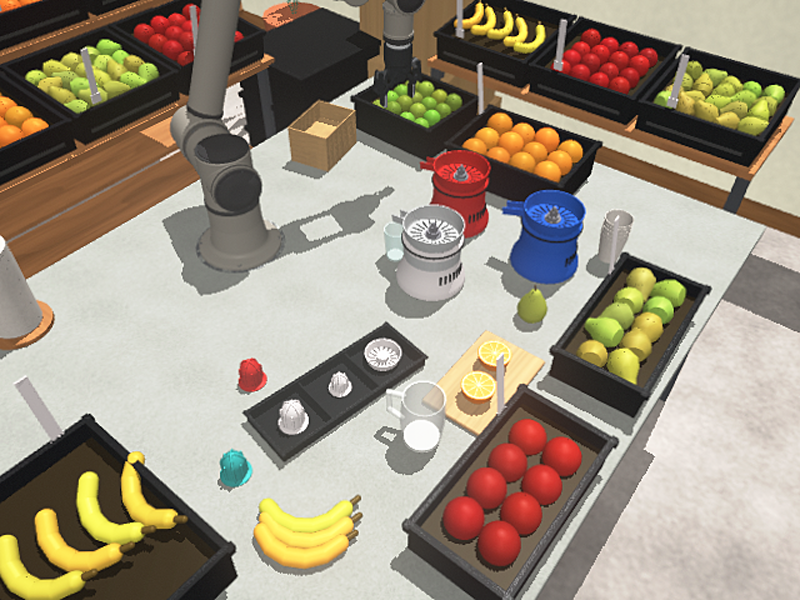

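View pics/crops.png

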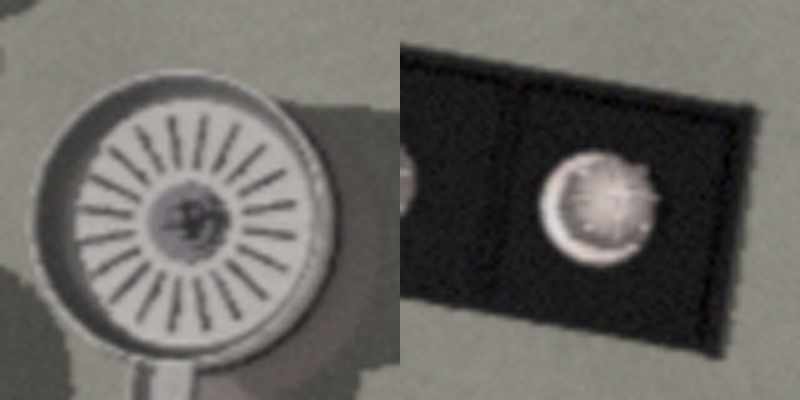

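The white cone is in the tray's near-right compartment (scene px ~234,331, or ~293,415 in the enlarged view). The white juicer is at scene px ~346,178, with red and blue look-alikes behind it. Next I'll rectify metric views at known heights to get centres and angles.

```bash
cat >> h.py <<'E'
def rect(f,c,z,half=50,s=4):
    # metric top view on plane z; column = +x... image right=-y, up=+x
    n=int(2*half*s);j,i=np.meshgrid(np.arange(n),np.arange(n))
    P=np.stack([c[0]+half-i/s,c[1]+half-j/s,np.full(i.shape,float(z))],-1).reshape(-1,3)
    m=px(f,P).astype(np.float32).reshape(n,n,2)
    return cv2.remap(f["pixels"][:,:,::-1].copy(),m[...,0],m[...,1],cv2.INTER_CUBIC)
E
python3 - <<'E'
from h import *
out=[]
for c in("top","scene"):
    f=grab(c)
    a=rect(f,(478,201),172,25,8);b=rect(f,(510,-338),44,33,6);b=cv2.resize(b,(400,400));out.append(cv2.hconcat([a,b]))
    # bowl rim outer & cone flange
    for nm,cc,z,h in(("rim",(478,201),181,95),("flange",(511,-337),8,45)):
        g=cv2.cvtColor(rect(f,cc,z,h,4),cv2.COLOR_BGR2GRAY);g=cv2.GaussianBlur(g,(0,0),3)
        lo,hi=((68,80) if nm=="rim" else (29,33))
        r=cv2.HoughCircles(g,cv2.HOUGH_GRADIENT,1,8,param1=60,param2=12,minRadius=lo*4,maxRadius=hi*4)
        if r is not None:
            for q in r[0][:3]: print(c,nm,cc[0]+h-q[1]/4,cc[1]+h-q[0]/4,q[2]/4)
cv2.imwrite('pics/rect.png',cv2.resize(cv2.vconcat(out),(600,600)))
E
```

```text
top rim 482.375 198.625 72.2
top rim 484.625 198.375 74.3
top rim 487.625 195.875 77.875
top flange 510.625 -334.125 30.925
top flange 511.375 -336.125 31.75
top flange 509.375 -336.375 32.85
scene rim 477.875 197.625 74.475
scene rim 480.875 197.875 71.825
scene rim 475.125 195.625 77.8
scene flange 509.625 -339.125 31.425
scene flange 511.625 -340.125 30.1
scene flange 511.625 -337.875 29.825
```

View pics/rect.png

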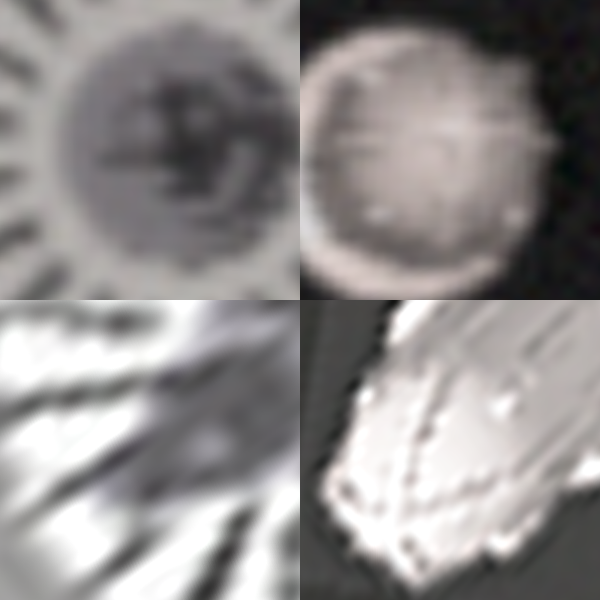

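```bash
python3 -m pendant '[[[0.05,-0.05,0],0,1],[[0.05,-0.05,0],0,1],[[0.05,-0.05,0.01],0,1],[[0.04,-0.05,0.01],0,1],[[0.03,-0.05,0],0,1]]'
```

```text
t: 1.6
eef_pos: [299.7, 318.5, 265.1]
orientation: [-2.48, -1.927, -0.003]
force: [0.6, 0.2, 0.3]
gripper_width: 1.0
```

Top view: the cone's short-rib tips lie on the image diagonals, so its long ribs are about along world x and y. The flat grasp is then at yaw 67.5°, and the cone centre is about (510.5, -337). The spindle cross also looks roughly axis-aligned.

```bash
python3 -m pendant '[[[0.016,-0.05,0],-0.14,0.8],[[0.016,-0.05,0],0,0.8],[[0.016,-0.05,0],0,0.8],[[0.016,-0.05,0],0,0.8],[[0.016,-0.05,0],0,0.8]]' 60; python3 -m pendant '[[[0.016,-0.05,0],0,0.8],[[0.016,-0.05,0],0,0.8],[[0.016,-0.05,0],0,0.8],[[0.016,-0.05,-0.02],0,0.8],[[0.016,-0.05,-0.02],0,0.8]]'; python3 -m pendant '[[[0.016,-0.05,-0.03],0,0.8],[[0.016,-0.05,-0.03],0,0.8],[[0.016,-0.05,-0.03],0,0.8],[[0,0,0],0,0.8]]'; python3 - <<'E'
from h import *
o=env.observe();p=o["eef_pos"];r=o["orientation"];print(np.array([510.5,-337,0])-p,(2*np.arctan2(r[1],r[0]))%np.pi)
E
```

```text
t: 2.1
eef_pos: [375.9, 80.1, 266.2]
orientation: [2.614, 1.742, 0.012]
force: [1.9, -0.1, 0.3]
gripper_width: 0.799
t: 2.6
eef_pos: [449.5, -153.6, 234.3]
orientation: [2.609, 1.734, 0.022]
force: [1.3, -0.3, -0.0]
gripper_width: 0.799
t: 3.0
eef_pos: [488.5, -282.4, 157.1]
orientation: [2.613, 1.726, 0.022]
force: [-0.0, 0.8, -0.2]
gripper_width: 0.795
[  22.01422294  -54.56567776 -157.13929948] 1.1676532538229203
```

```bash
python3 -m pendant '[[[0.022,-0.05,-0.01],0.01,0.8],[[0,-0.005,-0.01],0,0.8],[[0,0,0],0,0.8]]'; python3 - <<'E'
from h import *
o=env.observe();p=o["eef_pos"];r=o["orientation"];print(np.array([510.5,-337,32])-p,(2*np.arctan2(r[1],r[0]))%np.pi)
f=grab("scene","s1.png");u=px(f,(510.5,-337,60))[0].astype(int)
c=f["pixels"][u[1]-60:u[1]+60,u[0]-60:u[0]+60,::-1]
g=grab("top");v=px(g,(510.5,-337,60))[0].astype(int);d=g["pixels"][v[1]-60:v[1]+60,v[0]-60:v[0]+60,::-1]
cv2.imwrite('pics/c1.png',cv2.resize(cv2.hconcat([c,d]),(800,400),interpolation=cv2.INTER_CUBIC))
E
```

```text
t: 3.3
eef_pos: [506.2, -329.6, 136.6]
orientation: [2.61, 1.741, 0.02]
force: [-0.2, 0.9, 0.8]
gripper_width: 0.799
[   4.26260847   -7.35350033 -104.57899282] 1.1764026394283051
```

View pics/c1.png

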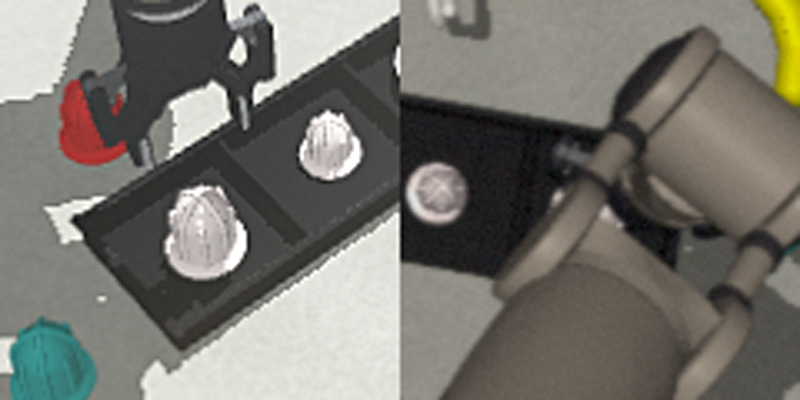

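The gripper stands above the white cone with its jaws along the tray and the cone undisturbed. Descending.

```bash
python3 -m pendant '[[[0.004,-0.007,-0.02],0,0.8],[[0,0,0],0,0.8]]'; python3 - <<'E'
from h import *
o=env.observe();print(np.array([510.5,-337,32])-o["eef_pos"])
E
python3 -m pendant '[[[0,0,-0.03],0,0.8],[[0,0,-0.03],0,0.8],[[0,0,0],0,0.8]]';python3 - <<'E'
from h import *
o=env.observe();print(np.array([510.5,-337,32])-o["eef_pos"],o["force"])
E
```

```text
t: 3.6
eef_pos: [511.6, -334.8, 120.9]
orientation: [2.603, 1.741, 0.023]
force: [0.5, 0.8, -0.6]
gripper_width: 0.799
[ -1.10797727  -2.20758092 -88.85272576]
t: 3.9
eef_pos: [513.5, -333.0, 65.8]
orientation: [2.594, 1.741, 0.027]
force: [-0.2, 0.3, -0.1]
gripper_width: 0.801
[ -2.97400825  -4.00030561 -33.75687489] [-0.24972579  0.34898032 -0.13265991]
```

```bash
python3 -m pendant '[[[-0.003,-0.004,-0.015],0,0.8],[[-0.001,-0.002,-0.012],0,0.8],[[0,0,0],0,0.8]]';python3 - <<'E'
from h import *
o=env.observe();r=o["orientation"];print(np.array([510.5,-337,32])-o["eef_pos"],o["force"],(2*np.arctan2(r[1],r[0]))%np.pi)
E
```

```text
t: 4.2
eef_pos: [511.7, -338.7, 44.4]
orientation: [2.587, 1.74, 0.031]
force: [0.5, 1.4, -0.2]
gripper_width: 0.803
[ -1.19718121   1.66066294 -12.35144716] [ 0.54285767  1.41328129 -0.18721712] 1.1840654989524895
```

```bash
python3 -m pendant '[[[-0.001,0.0015,-0.012],0,0.8],[[0,0,0],0,0.5],[[0,0,0],0,0.3],[[0,0,0],0,0.3],[[0,0,0],0,0.3]]' 60;python3 - <<'E'
from h import *
o=env.observe();r=o["orientation"];print(np.array([510.5,-337,32])-o["eef_pos"],o["force"],r,np.linalg.norm(r))
E
```

```text
t: 4.7
eef_pos: [512.8, -338.0, 36.3]
orientation: [2.581, 1.737, 0.033]
force: [-0.4, -0.4, -1.4]
gripper_width: 0.523
[-2.33178861  0.98762086 -4.31461522] [-0.44288851 -0.38489594 -1.4188937 ] [2.58102048 1.73686058 0.03337849] 3.111183937166083
```

```bash
python3 -m pendant '[[[0,0,0],0,0.3],[[0,0,0.015],0,0.3],[[0,0,0.03],0,0.3],[[0,0,0.04],0,0.3],[[0,0,0.04],0,0.3]]' 60;python3 -m pendant '[[[0,0,0.04],0,0.3],[[0,0,0.04],0,0.3],[[0,0,0],0,0.3]]'; python3 - <<'E'
from h import *
o=env.observe();r=o["orientation"];p=o["eef_pos"];print(p,o["force"],r,np.linalg.norm(r))
f=grab("scene");u=px(f,p)[0].astype(int)
print([ (d["p"],w(f,d["at"])-p) for d in env.place_of("scene","cone")])
c=f["pixels"][u[1]-60:u[1]+60,u[0]-60:u[0]+60,::-1]
cv2.imwrite('pics/c2.png',cv2.resize(c,(500,500),interpolation=cv2.INTER_CUBIC))
E
```

```text
t: 5.2
eef_pos: [508.9, -334.6, 157.5]
orientation: [2.595, 1.745, 0.027]
force: [1.0, 0.7, -1.0]
gripper_width: 0.53
t: 5.5
eef_pos: [510.0, -335.5, 246.7]
orientation: [2.587, 1.74, 0.031]
force: [0.8, 0.0, -1.0]
gripper_width: 0.528
[ 509.9819395  -335.45284232  246.67792981] [ 0.8148987   0.0256631  -0.96036714] [2.58722386 1.74041379 0.03078769] 3.1182872475060126
[(0.7, array([  -7.9700713 , -153.8918003 , -246.51609309])), (0.57, array([-150.72460007,   26.89555622, -249.01734091])), (0.55, array([ -5.88472004,  -1.60333168, -31.74076016]))]
```

View pics/c2.png

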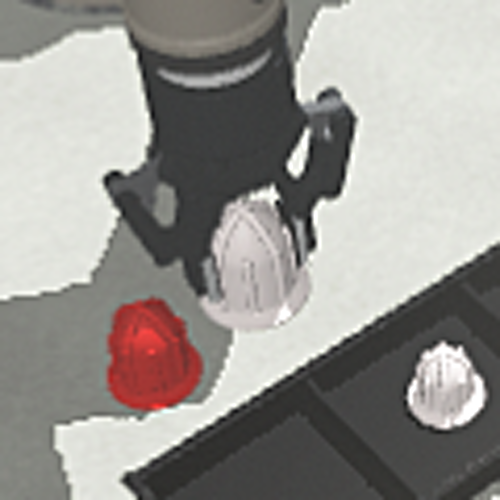

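Cone held upright and well clear of the tray, with the underside about 32 mm below the TCP. Refining the spindle centre while it's unobstructed.

```bash
python3 - <<'E'
from h import *
from scipy.optimize import minimize
t=np.linspace(0,2*np.pi,90)[:-1]
out=[]
fs={c:grab(c) for c in("top","scene")}
def score(c,x,z,R):
    f=fs[c];g=cv2.GaussianBlur(cv2.cvtColor(f["pixels"],cv2.COLOR_RGB2GRAY).astype(np.float32),(0,0),.7)
    def ring(r):
        P=np.c_[x[0]+r*np.cos(t),x[1]+r*np.sin(t),np.full(t.shape,z)];m=px(f,P).astype(np.float32)
        return cv2.remap(g,m[:,0].copy(),m[:,1].copy(),cv2.INTER_LINEAR).ravel()
    d=ring(R+2)-ring(R-2)
    return np.clip(d,-30,30).mean()
for c in fs:
  for nm,z,R in(("shoulder",160,15),("rimin",181,71)):
    G=[(score(c,(x,y),z,R),x,y) for x in np.arange(466,492,1.) for y in np.arange(188,212,1.)]
    G.sort();print(c,nm,"max",np.round(G[-4:],1).tolist())
for c,h in(("top",160),("scene",181)):
    im=rect(fs[c],(479,198),h,80 if c=="scene" else 30,400/(160 if c=="scene" else 60));cv2.line(im,(200,0),(200,400),(0,0,255),1);cv2.line(im,(0,200),(400,200),(0,0,255),1)
    if c=="scene": cv2.circle(im,(200,200),int(71*2.5),(0,255,0),1)
    else: cv2.circle(im,(200,200),100,(0,255,0),1)
    out.append(im)
cv2.imwrite('pics/r2.png',cv2.hconcat([cv2.resize(o,(400,400)) for o in out]))
E
```

```text
top shoulder max [[24.0, 480.0, 190.0], [24.0, 479.0, 190.0], [24.0, 481.0, 189.0], [24.4, 480.0, 189.0]]
top rimin max [[16.9, 481.0, 200.0], [17.1, 480.0, 200.0], [17.7, 481.0, 201.0], [17.9, 480.0, 201.0]]
scene shoulder max [[21.1, 475.0, 203.0], [21.1, 474.0, 205.0], [21.2, 474.0, 203.0], [21.8, 474.0, 204.0]]
scene rimin max [[0.7, 479.0, 196.0], [0.7, 473.0, 211.0], [0.8, 474.0, 211.0], [0.9, 479.0, 195.0]]
```

View pics/r2.png

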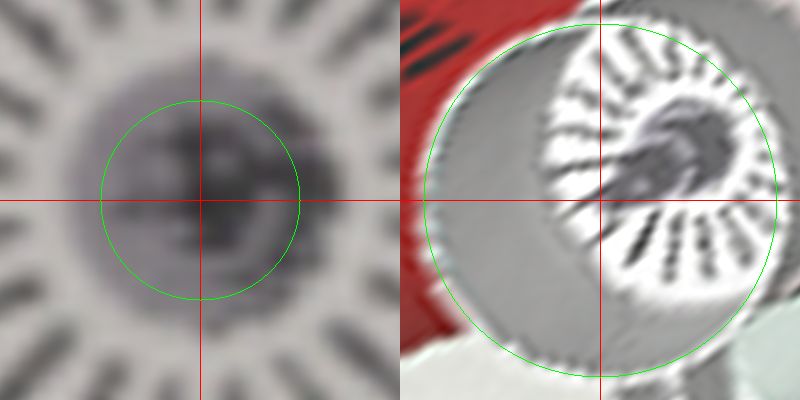

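```bash
python3 -m pendant '[[[0,0.05,0.003],0,0.3],[[0,0.05,0],0,0.3],[[0,0.05,0],0,0.3],[[0,0.05,0],0,0.3],[[0,0.05,0],0,0.3]]'; python3 -m pendant '[[[0,0.05,0],0,0.3],[[0,0.05,0],0,0.3],[[0,0.05,0],0,0.3],[[0,0.05,0],0,0.3],[[0,0,0],0,0.3]]'
```

```text
t: 6.2
eef_pos: [502.2, -85.5, 229.9]
orientation: [-2.611, -1.735, -0.01]
force: [0.5, -0.4, -0.5]
gripper_width: 0.53
t: 6.7
eef_pos: [495.8, 119.4, 220.9]
orientation: [-2.597, -1.734, 0.012]
force: [1.9, -0.2, -0.9]
gripper_width: 0.523
```

The rim and hub fits give the spindle at about (480, 198.8). Both cameras agree on the cone-to-spindle displacement, about (-30.7, 536.3), so the target TCP is (482, 198). Raising first, then moving over.

```bash
python3 -m pendant '[[[0,0,0.03],0,0.3],[[-0.004,0.04,0.002],0,0.3],[[-0.004,0.04,0],0,0.3],[[0,0,0],0,0.3]]'; python3 - <<'E'
from h import *
o=env.observe();r=o["orientation"];p=o["eef_pos"];print(np.array([482,198,0])-p,o["force"],r,np.linalg.norm(r),(2*np.arctan2(r[1],r[0]))%np.pi)
E
```

```text
t: 7.1
eef_pos: [484.9, 201.4, 246.6]
orientation: [-2.591, -1.733, 0.033]
force: [0.3, -0.6, -1.3]
gripper_width: 0.528
[  -2.87603776   -3.37261878 -246.56461304] [ 0.3370245  -0.58036847 -1.32816562] [-2.59096652 -1.73272086  0.03265207] 3.117129325707953 1.178893451505017
```

```bash
cat >> h.py <<'E'
from scipy.spatial.transform import Rotation as Ro
R0=Ro.from_rotvec([2.581,1.737,0.033]);OFF=np.array([-2.2,0.9,-32.3])
def st():
    o=env.observe();Rc=Ro.from_rotvec(o["orientation"])*R0.inv();z=Rc.as_matrix()[:,2]
    b=o["eef_pos"]+Rc.apply(OFF)
    print("t",round(o["t"],2),"tcp",o["eef_pos"].round(1),"underside",b.round(1),"err to (480,198.8)",(np.array([480,198.8])-b[:2]).round(1),"tilt",z[:2].round(3),"yaw",Rc.as_rotvec()[2].round(3),"F",o["force"].round(1),"M",o["wrist_torque"].round(2),"w",round(o["gripper_width"],3))
E
python3 -c "
from h import *
st()"; python3 -m pendant '[[[-0.003,-0.0035,-0.01],0,0.3],[[0,0,-0.012],0,0.3],[[0,0,0],0,0.3]]'; python3 -c "
from h import *
st()"
```

```text
t 7.1 tcp [484.9 201.4 246.6] underside [480.6 203.  214.5] err to (480,198.8) [-0.6 -4.2] tilt [ 0.065 -0.022] yaw -0.006 F [ 0.3 -0.6 -1.3] M [-0.04  0.01  0.01] w 0.528
t: 7.4
eef_pos: [479.8, 195.1, 219.0]
orientation: [-2.589, -1.732, 0.045]
force: [-1.2, 0.0, -0.4]
gripper_width: 0.522
t 7.4 tcp [479.8 195.1 219. ] underside [475.3 196.6 186.9] err to (480,198.8) [4.7 2.2] tilt [ 0.073 -0.019] yaw -0.005 F [-1.2  0.  -0.4] M [-0.04 -0.02 -0.01] w 0.522
```

```bash
python3 - <<'E'
from scipy.spatial.transform import Rotation as R
for n,v in dict(start=[2.4917,1.912,-.002],a16=[-2.48,-1.927,-.003],t21=[2.614,1.742,.012],t26=[2.609,1.734,.022],t30=[2.613,1.726,.022],t33=[2.61,1.741,.02],t36=[2.603,1.741,.023],t39=[2.594,1.741,.027],t42=[2.587,1.74,.031],grip=[2.581,1.737,.033],t52=[2.595,1.745,.027],t55=[2.587,1.74,.031],t62=[-2.611,-1.735,-.01],t67=[-2.597,-1.734,.012],t71=[-2.591,-1.733,.033],t74=[-2.589,-1.732,.045]).items(): print(n,R.from_rotvec(v).as_matrix()[:2,2].round(4))
E
```

```text
start [-0.0005 -0.0014]
a16 [0.0009 0.0019]
t21 [0.0065 0.004 ]
t26 [0.0166 0.0004]
t30 [ 0.0172 -0.0005]
t33 [0.0129 0.0036]
t36 [ 0.0177 -0.0001]
t39 [ 0.024  -0.0048]
t42 [ 0.0297 -0.0086]
grip [ 0.0345 -0.0133]
t52 [ 0.0223 -0.0023]
t55 [ 0.0297 -0.0086]
t62 [0.0016 0.0091]
t67 [-0.0169  0.0114]
t71 [-0.0311  0.0084]
t74 [-0.0387  0.0058]
```

The tool has drifted to about 0.07 rad of tilt relative to the grasp. Testing what changes it before inserting.

```bash
S='from h import *
st()'; python3 -m pendant '[[[0,0,0.05],0,0.3],[[0,0,0],0,0.3]]' >/dev/null; python3 -c "$S";python3 -m pendant '[[[0,0,0],0,0.3],[[0,0,0],0,0.3],[[0,0,0],0,0.3]]' >/dev/null; python3 -c "$S"; python3 -m pendant '[[[0,-0.05,0],0,0.3],[[0,-0.05,0],0,0.3],[[0,-0.05,0],0,0.3]]' >/dev/null; python3 -c "$S"
```

```text
t 7.6 tcp [479.  192.3 267.5] underside [474.3 193.7 235.5] err to (480,198.8) [5.7 5.1] tilt [ 0.08  -0.017] yaw -0.008 F [ 1.4  0.8 -0.7] M [-0.   -0.12 -0.01] w 0.526
t 7.9 tcp [478.8 189.7 266.1] underside [474.  191.2 234.1] err to (480,198.8) [6.  7.6] tilt [ 0.082 -0.016] yaw -0.012 F [-0.6 -0.1 -1.5] M [-0.01 -0.06  0.04] w 0.525
t 8.2 tcp [477.6  42.  263.9] underside [472.7  43.4 231.9] err to (480,198.8) [  7.3 155.4] tilt [ 0.085 -0.017] yaw -0.001 F [ 0.5 -1.1 -1.8] M [-0.02 -0.08  0.02] w 0.523
```

```bash
S='from h import *
st()'; python3 -m pendant '[[[0.005,-0.05,0.005],0,0.3],[[0.005,-0.05,0.005],0,0.3],[[0.005,-0.05,0.005],0,0.3],[[0.005,-0.05,0],0,0.3],[[0,-0.05,0],0,0.3]]' >/dev/null; python3 -c "$S";python3 -m pendant '[[[0,-0.05,0],0,0.3],[[0,-0.05,0],0,0.3],[[0,-0.05,0],0,0.3],[[0,-0.05,0],0,0.3]]' >/dev/null; python3 -c "$S"; python3 -m pendant '[[[0,0,0],0,0.3],[[0,0,0],0,0.3],[[0,0,0],0,0.3],[[0,0,0],0,0.3],[[0,0,0],0,0.3]]' >/dev/null; python3 -c "$S"
```

```text
t 8.7 tcp [ 494.2 -207.7  276.3] underside [ 489.2 -206.2  244.4] err to (480,198.8) [ -9.2 405. ] tilt [ 0.089 -0.019] yaw 0.0 F [ 1.6 -0.6 -1.2] M [ 0.01 -0.08  0.01] w 0.529
t 9.1 tcp [ 491.9 -407.6  273.5] underside [ 486.8 -406.   241.6] err to (480,198.8) [ -6.8 604.8] tilt [ 0.091 -0.022] yaw -0.0 F [ 0.8 -0.  -1.6] M [-0.01 -0.08 -0.  ] w 0.526
t 9.6 tcp [ 489.6 -411.7  268.6] underside [ 484.3 -409.9  236.7] err to (480,198.8) [ -4.3 608.7] tilt [ 0.096 -0.026] yaw -0.006 F [-0.5  0.4 -1. ] M [-0.02 -0.07  0.04] w 0.524
```

```bash
S='from h import *
st()'; python3 -m pendant '[[[0.05,0,0],0,0.3],[[0.05,0,0],0,0.3]]' >/dev/null; python3 -c "$S";python3 -m pendant '[[[-0.05,0,0],0,0.3],[[-0.05,0,0],0,0.3]]' >/dev/null; python3 -c "$S"; python3 -m pendant '[[[0,0.0,0.05],0,0.3],[[0,0.0,0.05],0,0.3]]' >/dev/null; python3 -c "$S";  python3 -m pendant '[[[0,0.0,-0.05],0,0.3],[[0,0.0,-0.05],0,0.3]]' >/dev/null; python3 -c "$S"; python3 -m pendant '[[[0,0.0,0],0.15,0.3],[[0,0.0,0],0.15,0.3]]' >/dev/null; python3 -c "$S"; python3 -m pendant '[[[0,0.0,0],-0.15,0.3],[[0,0.0,0],-0.15,0.3]]' >/dev/null; python3 -c "$S"
```

```text
t 9.8 tcp [ 585.5 -409.6  269.8] underside [ 580.  -407.7  237.9] err to (480,198.8) [-100.   606.5] tilt [ 0.102 -0.03 ] yaw -0.009 F [ 1.6 -1.5 -0.4] M [-0.09 -0.07 -0.  ] w 0.526
t 10.0 tcp [ 504.4 -413.4  249.3] underside [ 498.8 -411.4  217.4] err to (480,198.8) [-18.8 610.2] tilt [ 0.105 -0.035] yaw 0.006 F [-0.  -0.7  0.1] M [-0.04 -0.01 -0.03] w 0.527
t 10.2 tcp [ 489.1 -399.7  323.9] underside [ 481.9 -396.1  292.6] err to (480,198.8) [ -1.9 594.9] tilt [ 0.154 -0.084] yaw 0.007 F [-0.6 -0.5  1.3] M [-0.1  -0.13  0.02] w 0.527
t 10.4 tcp [ 492.2 -400.6  239.1] underside [ 485.6 -397.5  207.5] err to (480,198.8) [ -5.6 596.3] tilt [ 0.137 -0.066] yaw 0.009 F [ 0.9 -0.2 -2.8] M [-0.03 -0.09 -0.04] w 0.526
t 10.6 tcp [ 490.7 -397.   233.2] underside [ 483.2 -395.9  201.7] err to (480,198.8) [ -3.2 594.7] tilt [ 0.159 -0.028] yaw 0.314 F [-0.2  0.4 -1. ] M [-0.02 -0.05  0.03] w 0.521
t 10.8 tcp [ 491.8 -393.6  233.3] underside [ 485.  -390.3  201.8] err to (480,198.8) [ -5.  589.1] tilt [ 0.144 -0.075] yaw 0.022 F [ 0.1 -0.3 -0.6] M [-0.08 -0.13  0.01] w 0.527
```

```bash
S='from h import *
st()'; python3 -m pendant '[[[0,0,-0.03],0,0.3],[[0,0.0,-0.03],0,0.3],[[0,0,-0.03],0,0.3],[[0,0,-0.01],0,0.3],[[0,0,0],0,0.3]]' >/dev/null; python3 -c "$S";python3 -m pendant '[[[0,0,0.02],0,0.3],[[0,0,0.02],0,0.3],[[0,0,0.02],0,0.3],[[0,0,0.02],0,0.3],[[0,0,0.02],0,0.3]]' >/dev/null; python3 -c "$S"; python3 -m pendant '[[[0,0,0],0,0.3]]' >/dev/null; python3 -c "$S"; python3 -m pendant '[[[0,0,0],0,0.3],[[0,0,0],0,0.3]]' >/dev/null; python3 -c "$S"
```

```text
t 11.3 tcp [ 494.5 -389.7  135.1] underside [ 487.9 -386.7  103.5] err to (480,198.8) [ -7.9 585.5] tilt [ 0.138 -0.069] yaw 0.023 F [ 0.2 -0.9 -0.3] M [-0.07 -0.12 -0.03] w 0.527
t 11.8 tcp [ 495.7 -387.8  243.9] underside [ 489.1 -384.8  212.3] err to (480,198.8) [ -9.1 583.6] tilt [ 0.136 -0.067] yaw 0.027 F [-0.2  0.8 -1.5] M [-0.02 -0.08  0.02] w 0.526
t 11.9 tcp [ 497.1 -388.6  249.1] underside [ 490.7 -385.8  217.5] err to (480,198.8) [-10.7 584.6] tilt [ 0.13 -0.06] yaw 0.027 F [ 1.   0.5 -0.2] M [-0.03 -0.05  0.06] w 0.523
t 12.1 tcp [ 497.4 -388.3  250.2] underside [ 491.  -385.5  218.6] err to (480,198.8) [-11.  584.3] tilt [ 0.128 -0.059] yaw 0.028 F [ 0.4 -0.  -2. ] M [-0.04 -0.08 -0.04] w 0.527
```

```bash
S='from h import *
st()'; python3 -m pendant '[[[0,0,-0.05],0,0.3],[[0,0.0,-0.05],0,0.3]]' >/dev/null; python3 -c "$S"; python3 -m pendant '[[[0,0,0.02],0,0.3],[[0,0,0.02],0,0.3],[[0,0,0.02],0,0.3],[[0,0,0.02],0,0.3],[[0,0,0.02],0,0.3]]' >/dev/null; python3 -c "$S"; python3 -m pendant '[[[0,0,0],0,0.3]]' >/dev/null;  python3 -m pendant '[[[0.05,0,0],0,0.3],[[0.05,0,0],0,0.3]]' >/dev/null; python3 -c "$S"; python3 -m pendant '[[[-0.02,0.02,0],0,0.3],[[-0.02,0.02,0],0,0.3],[[-0.02,0.02,0],0,0.3],[[-0.02,0.02,0],0,0.3]]' >/dev/null; python3 -c "$S"
```

```text
t 12.3 tcp [ 499.9 -390.4  154.7] underside [ 493.9 -388.   123. ] err to (480,198.8) [-13.9 586.8] tilt [ 0.117 -0.048] yaw 0.028 F [ 0.8  0.6 -1.9] M [-0.03 -0.1  -0.02] w 0.526
t 12.8 tcp [ 493.3 -383.9  237.1] underside [ 486.4 -380.7  205.6] err to (480,198.8) [ -6.4 579.5] tilt [ 0.144 -0.074] yaw 0.028 F [-0.6 -1.2 -0.8] M [-0.1  -0.03 -0.01] w 0.529
t 13.1 tcp [ 588.  -383.9  235.4] underside [ 580.9 -380.6  204. ] err to (480,198.8) [-100.9  579.4] tilt [ 0.151 -0.079] yaw 0.022 F [ 1.4 -2.7 -0.7] M [-0.13 -0.15 -0.02] w 0.528
t 13.5 tcp [ 516.4 -304.8  207.5] underside [ 508.8 -301.   176.2] err to (480,198.8) [-28.8 499.8] tilt [ 0.167 -0.092] yaw 0.026 F [ 0.3  0.2 -1. ] M [-0.04 -0.1   0.02] w 0.527
```

Abrupt rows kick the tilt and gentle ones barely change it. I'll travel gently towards the juicer.

```bash
S='from h import *
st()'; python3 -m pendant '[[[0,0.005,0.004],0,0.3],[[0,0.012,0.008],0,0.3],[[0,0.02,0.012],0,0.3],[[0,0.025,0.012],0,0.3],[[0,0.03,0.012],0,0.3]]' >/dev/null; python3 -c "$S"; python3 -m pendant '[[[0,0.03,0.006],0,0.3],[[0,0.03,0.004],0,0.3],[[0,0.03,0.002],0,0.3],[[0,0.03,0.002],0,0.3],[[0,0.03,0.002],0,0.3]]' >/dev/null; python3 -c "$S"; python3 -m pendant '[[[0,0.03,0.002],0,0.3],[[0,0.03,0.002],0,0.3],[[0,0.03,0.002],0,0.3],[[0,0.03,0.002],0,0.3],[[0,0.03,0.002],0,0.3]]' >/dev/null; python3 -c "$S"
```

```text
t 14.0 tcp [ 513.8 -207.5  252.1] underside [ 505.9 -203.5  220.9] err to (480,198.8) [-25.9 402.3] tilt [ 0.175 -0.099] yaw 0.023 F [ 0.7  1.  -1.1] M [-0.04 -0.13  0.01] w 0.524
t 14.5 tcp [516.8 -47.5 275.7] underside [509.4 -43.6 244.4] err to (480,198.8) [-29.4 242.4] tilt [ 0.163 -0.096] yaw 0.024 F [ 0.7 -0.8 -0.8] M [-0.05 -0.09  0.01] w 0.522
t 15.0 tcp [517.5 114.1 291.8] underside [510.3 118.  260.4] err to (480,198.8) [-30.3  80.8] tilt [ 0.154 -0.096] yaw 0.028 F [ 1.   0.4 -0.6] M [-0.08 -0.11  0.01] w 0.526
```

```bash
S='from h import *
st()'; python3 -m pendant '[[[-0.006,0.025,-0.006],0,0.3],[[-0.008,0.02,-0.01],0,0.3],[[-0.006,0.012,-0.015],0,0.3],[[-0.004,0.005,-0.012],0,0.3],[[0,0,-0.005],0,0.3]]' >/dev/null; python3 -c "$S"; python3 -m pendant '[[[0,0,0],0,0.3]]' >/dev/null; python3 -c "$S"
```

```text
t 15.5 tcp [492.5 188.6 248.8] underside [485.7 192.6 217.4] err to (480,198.8) [-5.7  6.2] tilt [ 0.143 -0.099] yaw 0.038 F [ 0.5 -0.6 -0.5] M [-0.09 -0.1   0.  ] w 0.525
t 15.6 tcp [492.3 189.2 249. ] underside [485.5 193.2 217.6] err to (480,198.8) [-5.5  5.6] tilt [ 0.143 -0.099] yaw 0.039 F [ 0.3  0.3 -1.4] M [-0.05 -0.05 -0.01] w 0.526
```

```bash
S='from h import *
st()'; python3 -m pendant '[[[-0.0045,0.0045,-0.008],0,0.3],[[-0.001,0.001,-0.01],0,0.3],[[0,0,-0.006],0,0.3],[[0,0,0],0,0.3]]' >/dev/null; python3 -c "$S"; python3 - <<'E'
from h import *
f=grab("scene");u=px(f,(480,199,180))[0].astype(int);print(u)
cv2.imwrite('pics/c3.png',cv2.resize(f["pixels"][u[1]-50:u[1]+50,u[0]-50:u[0]+50,::-1],(600,600),interpolation=cv2.INTER_CUBIC))
E
```

```text
t 16.0 tcp [487.5 194.7 224.7] underside [480.8 198.7 193.3] err to (480,198.8) [-0.8  0.1] tilt [ 0.14  -0.099] yaw 0.038 F [-0.1  0.2 -0.5] M [-0.12 -0.06 -0.03] w 0.524
[347 178]
```

View pics/c3.png

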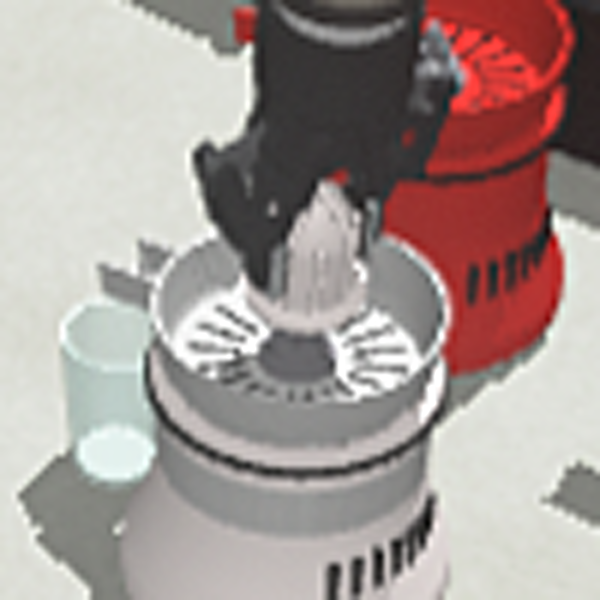

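Cone (flange px ~307,300 in the crop) is above the hub (~297,352), roughly centred. I'll descend gently and read the contact height: 183 means on top of the nose, 174 means the nose has entered.

```bash
S='from h import *
st()'; python3 -m pendant '[[[-0.0005,0,-0.004],0,0.3],[[0,0,-0.005],0,0.3],[[0,0,0],0,0.3]]' >/dev/null; python3 -c "$S"; python3 -m pendant '[[[0,0,-0.003],0,0.3],[[0,0,-0.003],0,0.3]]' >/dev/null; python3 -c "$S";python3 -m pendant '[[[0,0,-0.003],0,0.3],[[0,0,-0.003],0,0.3]]' >/dev/null; python3 -c "$S"
```

```text
t 16.35 tcp [487.8 194.3 215.8] underside [481.1 198.3 184.3] err to (480,198.8) [-1.1  0.5] tilt [ 0.138 -0.1  ] yaw 0.037 F [-0.2  0.9 -1.4] M [-0.07 -0.03 -0.01] w 0.531
t 16.55 tcp [488.1 194.2 209.8] underside [481.5 198.3 178.3] err to (480,198.8) [-1.5  0.5] tilt [ 0.137 -0.1  ] yaw 0.037 F [ 0.8 -0.8 -1.7] M [-0.09 -0.07 -0.02] w 0.531
t 16.75 tcp [487.4 195.1 203.7] underside [480.7 199.2 172.3] err to (480,198.8) [-0.7 -0.4] tilt [ 0.139 -0.102] yaw 0.037 F [-3.4  3.8 -0. ] M [ 0.65  0.46 -0.04] w 0.526
```

The nose has entered: there was no vertical stop at 183, and side contact appears at 172. Going slightly further.

```bash
S='from h import *
st()'; python3 -m pendant '[[[0,0,-0.002],0,0.3],[[0,0,0],0,0.3]]' >/dev/null; python3 -c "$S"; python3 -m pendant '[[[0,0,-0.002],0,0.3],[[0,0,-0.002],0,0.3]]' >/dev/null; python3 -c "$S"
```

```text
t 16.95 tcp [487.2 195.5 201.9] underside [480.6 199.6 170.5] err to (480,198.8) [-0.6 -0.8] tilt [ 0.139 -0.102] yaw 0.037 F [-2.7  0.9  4.1] M [0.14 0.4  0.01] w 0.527
t 17.15 tcp [487.4 195.6 198.9] underside [480.7 199.7 167.5] err to (480,198.8) [-0.7 -0.9] tilt [ 0.137 -0.102] yaw 0.037 F [-3.2  0.5  8.6] M [0.31 0.7  0.12] w 0.524
```

Vertical force now rises as expected for the unmeshed cone on the spline tops. Releasing so the cone sits upright, centring the tool, and regripping.

```bash
S='from h import *
st()'; python3 -m pendant '[[[0,0,0.002],0,0.3],[[0,0,0],0,0.68],[[0,0,0],0,0.68],[[0,0,0],0,0.68]]' >/dev/null; python3 -c "$S"; python3 -m pendant '[[[-0.003,0.001,0],0,0.68],[[-0.003,0.001,0],0,0.68],[[0,0,0],0,0.68]]' >/dev/null; python3 -c "$S"; python3 - <<'E'
from h import *
f=grab("scene");u=px(f,(480,199,180))[0].astype(int);
cv2.imwrite('pics/c4.png',cv2.resize(f["pixels"][u[1]-50:u[1]+50,u[0]-50:u[0]+50,::-1],(600,600),interpolation=cv2.INTER_CUBIC))
E
```

```text
t 17.55 tcp [488.3 194.8 201. ] underside [481.8 198.9 169.5] err to (480,198.8) [-1.8 -0.1] tilt [ 0.135 -0.101] yaw 0.037 F [-0.  -0.7  0.2] M [-0.06 -0.05 -0.01] w 0.68
t 17.85 tcp [481.9 196.6 200.3] underside [475.3 200.7 168.8] err to (480,198.8) [ 4.7 -1.9] tilt [ 0.135 -0.101] yaw 0.037 F [ 0.5 -0.1 -0.3] M [-0.09 -0.06  0.02] w 0.682
```

View pics/c4.png

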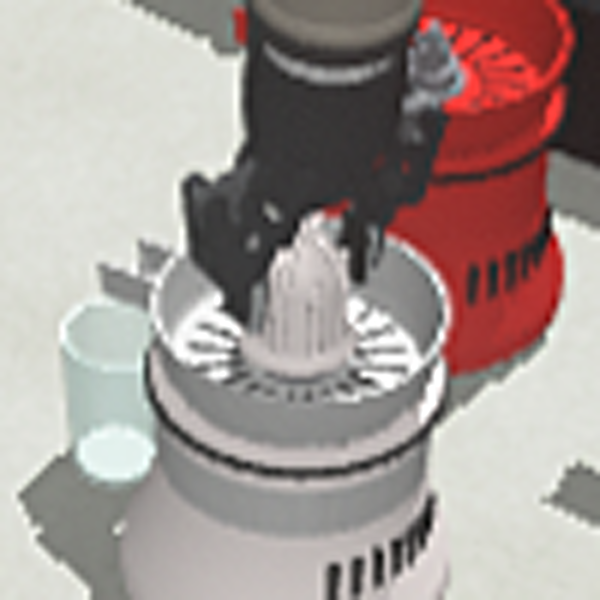

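```bash
python3 - <<'E'
from h import *
f=grab("scene");u=px(f,(480,199,180))[0].astype(int)
t=np.linspace(0,6.28,200)
for z in(160,174):
    q=px(f,np.c_[480+31*np.cos(t),199+31*np.sin(t),np.full(200,z)]);tip=px(f,(480,199,z+66))[0]
    print(z,"flange bottom row",(q[:,1].max()-u[1]+50)*6,"cols",(q[:,0].min()-u[0]+50)*6,(q[:,0].max()-u[0]+50)*6,"tip",(tip-u+50)*6)
for n in("cone","cone_grip"):
    for d in env.place_of("scene",n): 
        p=w(f,d["at"]); 
        if p[1]>100: print(n,d["p"],p.round(1))
E
```

```text
160 flange bottom row 375.3144853212302 cols 238.5250272932277 362.91211600407314 tip [307.26590716 228.68273118]
174 flange bottom row 353.1893427785252 cols 239.50113069429483 364.65693751215326 tip [308.71234949 205.24539992]
cone 0.63 [474.  198.2 159.9]
cone_grip 0.69 [479.1 199.6 190.2]
```

The flange's lower edge is at row ~375 in the crop, which matches z=160 (meshed), not 174 (row 353). The network also gives 159.9, so the cone dropped home when released. Lowering to regrip at about 27 mm above the underside.

```bash
S='from h import *
st()'; python3 -m pendant '[[[-0.001,0.001,-0.004],0,0.68],[[-0.001,0.001,-0.005],0,0.68],[[0,0,-0.002],0,0.68],[[0,0,0],0,0.68]]' >/dev/null; python3 -c "$S"
```

```text
t 18.45 tcp [480.2 198.7 188.2] underside [473.7 202.7 156.8] err to (480,198.8) [ 6.3 -3.9] tilt [ 0.135 -0.101] yaw 0.037 F [-1.  -0.1  0.8] M [-0.08 -0.08  0.  ] w 0.677
```

```bash
S='from h import *
st()'; python3 -m pendant '[[[0,0,0],0,0.3],[[0,0,0],0,0.3],[[0,0,0],0,0.3],[[0,0,0],0,0.3]]' 70 >/dev/null; python3 -c "$S";  python3 -m pendant '[[[0,0,-0.002],0,0.3],[[0,0,-0.002],0,0.3],[[0,0,0],0,0.3]]' >/dev/null; python3 -c "$S"
```

```text
t 18.85 tcp [480.4 198.6 188.9] underside [473.8 202.6 157.5] err to (480,198.8) [ 6.2 -3.8] tilt [ 0.134 -0.1  ] yaw 0.037 F [-0.6 -0.8 -0.2] M [-0.04 -0.02  0.04] w 0.541
t 19.15 tcp [480.4 198.6 186.1] underside [473.9 202.7 154.6] err to (480,198.8) [ 6.1 -3.9] tilt [ 0.133 -0.101] yaw 0.037 F [-2.7 -0.6  6.2] M [-0.24  0.47  0.03] w 0.538
```

```bash
S='from h import *
st()'; python3 -m pendant '[[[0,0,-0.003],0,0.3],[[0,0,-0.003],0,0.3]]' >/dev/null; python3 -c "$S";  python3 -m pendant '[[[0,0,-0.003],0,0.3],[[0,0,-0.003],0,0.3]]' >/dev/null; python3 -c "$S"
```

```text
t 19.35 tcp [480.4 198.7 182.3] underside [474.  202.7 150.8] err to (480,198.8) [ 6.  -3.9] tilt [ 0.132 -0.101] yaw 0.037 F [-6.7 -3.3 29.4] M [-0.48  1.75  0.13] w 0.541
t 19.55 tcp [480.4 198.6 182.3] underside [474.1 202.7 150.8] err to (480,198.8) [ 5.9 -3.9] tilt [ 0.128 -0.102] yaw 0.038 F [-8.7 -4.3 27.4] M [-0.55  1.97  0.16] w 0.539
```

Bottom stop reached: 6.6 mm of travel and 27 N, against about 13 N needed. One check of height and stability.

```bash
python3 - <<'E'
from h import *
st();f=grab("scene");u=px(f,(480,199,180))[0].astype(int);t=np.linspace(0,6.28,200)
for z in(154,168):
    q=px(f,np.c_[480+31*np.cos(t),199+31*np.sin(t),np.full(200,z)]);print(z,(q[:,1].max()-u[1]+50)*6)
for d in env.place_of("scene","cone")+env.place_of("scene","cone_grip"):
    p=w(f,d["at"])
    if p[1]>100: print(d["p"],p.round(1))
cv2.imwrite('pics/c5.png',cv2.resize(f["pixels"][u[1]-50:u[1]+50,u[0]-50:u[0]+50,::-1],(600,600),interpolation=cv2.INTER_CUBIC))
for _ in range(6): grab("top")
st()
E
```

```text
t 19.55 tcp [480.4 198.6 182.3] underside [474.1 202.7 150.8] err to (480,198.8) [ 5.9 -3.9] tilt [ 0.128 -0.102] yaw 0.038 F [-8.7 -4.3 27.4] M [-0.55  1.97  0.16] w 0.539
154 384.7123768764355
168 362.7054967263
0.62 [473.  199.9 153.3]
0.69 [480.5 197.8 183.1]
t 20.0 tcp [480.4 198.6 182.3] underside [474.1 202.7 150.9] err to (480,198.8) [ 5.9 -3.9] tilt [ 0.128 -0.102] yaw 0.038 F [-7.9 -3.2 26.2] M [-0.53  1.87  0.11] w 0.541
```

View pics/c5.png

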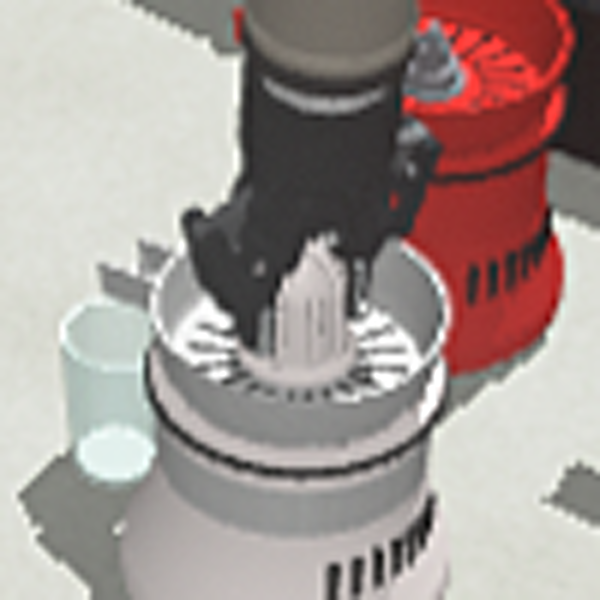

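The flange edge is at row ~386, which matches z=154: meshed and fully pressed. The cone is upright and the force is steady at 26 N. Handing in.

```bash
python3 -c "
from h import *
env.finish_job();st()"
```

```text
the job is handed in; nothing more can be done
the job is handed in; nothing more can be done
```

The larger white cone is on the white juicer's spindle and meshed. I handed the job in at about 20 s, with the gripper still holding the cone pressed at the bottom stop. The hand-in gives no verdict.

- **How it went:** Abrupt moves tilted the tool, so the cone was about 0.17 rad off upright when it reached the spindle. I set it on the nose and let go. It straightened and dropped home by itself, so I never had to turn it. I then gripped it again at 70 N and pressed.
- **Meshed and pressed:** The flange edge in the picture and the network both put the underside at 153–154 mm, where meshed and fully pressed is 154 and unmeshed would be 168. The tool went down 6.6 mm from the second grip to the stop. The push held steady at about 26 N over the last 0.45 s, with about 13 N needed.
- **Held:** The gripper opening stayed at about 0.54 with the cone between the pads.
- **Less certain:**
    - The network put the cone's origin about 7 mm off the spindle in x, but its grip point within 1 mm. I trusted the grip point because the meshed fit leaves little sideways play.
    - The tool itself ended about 0.13 rad off vertical, pushing sideways with about 9 N. In the last picture the cone still looks upright.
- **Other objects:** I did not re-measure the other objects. I kept clear of them, and no unexpected contact force showed up in the readings.

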